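# Pin the vanity tray's sprung keeper open

### The arm

A 6-joint arm with a two-finger parallel gripper is mounted at the origin on the work surface. World frame = base frame: x ahead of the robot, y to its left, z up, the work surface at z = 0. Lengths are in m, angles in degrees, forces in N, time in s.
With the tool pointing down it reaches from about 0.25 to 0.725 m from the base axis. Payload 9.7 kg.
Tool frame: the origin (TCP) lies midway between the tips of the shut fingers; the grasp point (between the pads) lies 19 mm behind it; z points along the fingers, y is the direction in which the jaws open and shut (so a half turn about z gives the same grasp; the last joint's range is limited). The gripper opens to 85 mm and grips with 20 to 120 N. Pads are 22 mm wide; open, the fingers measure 114 mm over their backs; the gripper's body (76 mm by 85 mm) begins 54 mm behind the grasp point. The pads swing forward as they close: fully open they stand 13 mm farther back than shut.
Start: joints at [-75, 4.979, 10.078, 95.1, 0, 90], TCP at [0.142, -0.531, 0.231] pointing down, gripper open.
Joint ranges: [-179.16, 179.16], [-48.56, 103.87], [-65.8, 70.77], [-126.05, 130.52], [-82.76, 87.17], [-180, 180]. Speed limits (degrees/s): [127.2, 127.2, 147.25, 180, 180, 180].

### API

Orientations are given as [roll, pitch, yaw] about the fixed x, y, z axes, in that order (R = Rz(yaw) Ry(pitch) Rx(roll)).
In Python, from workcell import bot, camera, recognise gives the robot as it stands. The module is installed in compiled form; this text tells all that it offers.
- The arm moves only by the tool apply_moves, never from a script. Its argument "targets" is one flat list of numbers, 7 for each row, row after row: the shift along the world's x, y, z in units of 30 mm (1.0 is 30 mm), then the turn, a rotation vector about the world's x, y, z in units of 6 degrees (1.0 is 6 degrees), then the opening, from 0 (shut) to 1 (fully open). A call has 1 to 5 rows; each row is the pose to reach, as a shift and turn from the pose commanded when the call began; what a row does not reach only later rows make up. A row lasts 1/10 s, in which the tool goes at most 50 mm and 8.59 degrees, less where a joint would pass 70% of its speed; a pose out of reach is approached as far as the arm can. A call with a gripper value outside its range is refused whole. The fingers move at their own pace and stop on an object; "newtons" is the grip in N (left out, the last holds). Time passes only in rows, so rows that repeat a pose let the fingers close. It gives the time, the measured TCP pose, the force and the opening at its end, in the units of the state.
- bot.get_obs(): the state, without advancing time (a new reading comes with each control period).
- camera(name): name is "scene" or "top" or "wrist"; returns a dict with "img" (384x512x3 uint8, red, green, blue), "intrinsics" (3x3 intrinsics, pixels), "origin" and "rotation" of the camera in the world. Camera axes: x right, y up, looking along -z (the intrinsics and any distortion apply to the point x, -y, -z); pixel columns grow to the right and rows downward; lengths in m; the calibration is good to about 2 mm. A picture is of the moment at which its call begins. There is no depth.
- bot.job_done(): hands the job in, once; it reports no verdict.
Trained networks look in the newest picture that a camera, given by its name, has taken for a name from the list of things; names that differ only in an ending like _2 or _b are one class to them, and where a whole thing is asked for, a point or a joint stands for the part that bears it (a point fixed in the world has none). Each returns a list of dicts, best first, with "conf" (0 to 1); they miss things now and then, are a little off and sometimes report something else, mostly with a low value. They report only what shows in the picture. A call takes as long as a camera call. They do not tell look-alikes from the thing itself.
- recognise(query, camera): "box" ([left, top, right, bottom] in pixels, round what is visible of it).
The state is a dict: "time": time; "q": joint angles; "qd": joint speeds; "joint_efforts": joint torques, N m; "ee_pos": TCP position; "tcp_rot": TCP orientation; "wrist_force": force on the tool from outside, world axes, zero at the start; "torque": the same for the moment, N m; "opening": finger opening in m.
Only numpy, scipy, OpenCV 4.12 (cv2) and the standard library are available. Lean on these libraries where they do the work, as an engineer would, in place of code of your own. Each camera call takes 0.05 s, during which the arm holds its last target.

### The job

The blue sprung keeper arm on the gold tray lies over the toothbrush case. Pick up the gold stop pin with the black band, use it to swing the keeper back off the case towards the grey socket block, and drop the pin fully home in the block's hole so that the released keeper springs back against it and stays open. Leave the glass deodorant jar where it stands.

Things in the scene. Friction and masses are not known exactly. Their poses are not given: they have to be found in the camera images.
- pin_center (a point): Stop pin, gold-tone metal, 0.16 kg, 110 mm tall, at first standing upright on the counter beside the tray. Round shaft 22 mm diameter for the lower 80 mm, then a round head 26 mm diameter, 30 mm tall, with a thin black band; grip the head. Point: on the axis half-way up, 55 mm above the foot, 40 mm below the head's middle; z points from foot to head.
- socket (a point): Centre of the hole's mouth in the 56 x 56 mm grey block fixed on the tray (220 x 240 mm, fixed); the block's top is 40 mm above the counter. Hole: round, 24.5 mm wide, funnel to about 40 mm at the top, 32 mm deep; a seated pin's centre is 23 mm above this point. Axes are the tray's: z up, x away from the robot, y left at yaw 0.
- hinge (a point): The keeper's vertical hinge axis, at counter height, same axes as socket. From it the socket is at x -113, y -26 mm. The post is 75 mm high. The white toothbrush case (190 x 28 mm, top 26 mm above the counter) lies loose in the tray along x, at y about -128 mm from here.
- keeper (a joint): Blue sprung arm, a bar 165 mm long from the hinge, 10 mm thick, 46 to 70 mm above the counter: it passes over block and case. Angle: 0 at rest, grows clockwise from above, stop 1.2. At value q it points at angle 4.014 - q rad from the hinge's x (counterclockwise). Spring back to 0: 0.10 N m at 0, 0.19 at 0.8. It rests on the seated pin at about 0.75, 115 mm from the hinge.
- jar_center (a point): Bystander: amber glass deodorant jar with white flip-top lid, 60 mm diameter, 76 mm tall, loose on the counter; point at its centre, 38 mm up. Also there: a plain steel tweezer tube (34 mm diameter, 95 mm tall, upright, too thick for the hole) and, beyond the tray, a wooden comb.
There are look-alikes about, which are no part of the job. What is shaped like the part that bears pin_center but pink or purple is not meant.

How it is judged (in metres and radians):
At the end, for the whole second after the job is handed in: The gold pin stands in the socket hole, within 10 mm of fully home, within 12 mm of the hole's axis and 11 degrees of upright, and the keeper rests still against it, held open at 0.62 to 0.95 rad (z of pin_center in the frame of socket below 0.033 m and horizontal distance between pin_center and socket below 0.012 m and angle between pin_center's own z axis and vertical below 0.2 rad and value of joint keeper between 0.62 and 0.95 rad and velocity of joint keeper between -0.05 and 0.05 rad/s); the robot touches nothing.
It fails at once if the glass jar is pushed more than 25 mm or lifted (distance of jar_center from where it was at the start of the episode above 0.025 m).
It fails at once if the glass jar is tipped (angle between jar_center's own z axis and vertical above 0.35 rad).
It also fails if it takes over 40 s, if anything falls off the work surface, if the arm or the gripper's body presses on something with over 40 N, if the wrist force passes 120 N, or if a joint passes its speed limit or range.

## Working session

There is one attempt and no reset: what is moved stays moved. The work goes in short steps, Python scripts to look and compute and a tool call to move; the robot and the scene stay as the last step left them, time stands still between calls to the robot, and variables do not carry over. Pictures are saved under pics/ and viewed, and the job is handed in when it is done.

Besides the shell and the picture viewer there is one more tool, called after "Request:" as name(argument=value, ...), one argument or row to a line, values as JSON. apply_moves: Moves the arm, as the interface text tells. Its arguments: {"type":"object","properties":{"targets":{"type":"array"},"newtons":{"type":"number"}},"required":["targets"]}

```bash
mkdir -p pics; cat > h.py <<'E'
import numpy as np,cv2
from workcell import bot,camera,recognise
def snap(n,f):
    c=camera(n); cv2.imwrite('pics/'+f,c['img'][:,:,::-1]); return c
def proj(c,P):
    p=(np.array(P)-c['origin'])@np.array(c['rotation']); v=np.array([p[0],-p[1],-p[2]]); u=np.array(c['intrinsics'])@v; return u[:2]/u[2]
def ray(c,px,z):
    v=np.linalg.inv(c['intrinsics'])@np.array([px[0],px[1],1.]); d=np.array(c['rotation'])@np.array([v[0],-v[1],-v[2]]); o=np.array(c['origin']); return o+d*(z-o[2])/d[2]
E
python3 - <<'E'
from h import *
for n in('scene','top'):
    c=snap(n,n+'1.png'); print({k:np.round(v,4).tolist() for k,v in c.items() if k!='img'})
    for q in('pin_center','socket','hinge','keeper','jar_center'):
        print(n,q,[(np.round(d['box']).tolist(),round(d['conf'],2)) for d in recognise(q,n)[:4]])
o=bot.get_obs();print(o)
E
```

```text
{'intrinsics': [[361.543, 0.0, 254.0406], [0.0, 361.543, 193.931], [0.0, 0.0, 1.0]], 'origin': [0.8553, 0.5824, 0.547], 'rotation': [54.6095, 0.9863, 148.829]}
scene pin_center [([229.0, 126.0, 236.0, 168.0], 0.75), ([201.0, 136.0, 213.0, 173.0], 0.75), ([245.0, 137.0, 255.0, 174.0], 0.73), ([240.0, 122.0, 250.0, 139.0], 0.69)]
scene socket [([176.0, 192.0, 303.0, 289.0], 0.86)]
scene hinge [([174.0, 191.0, 300.0, 291.0], 0.8)]
scene keeper [([197.0, 190.0, 238.0, 260.0], 0.8)]
scene jar_center [([155.0, 147.0, 180.0, 179.0], 0.82)]
{'intrinsics': [[452.2269, 0.0, 249.0887], [0.0, 452.2269, 193.9494], [0.0, 0.0, 1.0]], 'origin': [0.4137, -0.0074, 0.932], 'rotation': [6.0253, -1.7878, -90.7526]}
top pin_center [([353.0, 179.0, 378.0, 194.0], 0.85), ([362.0, 256.0, 388.0, 270.0], 0.73), ([356.0, 222.0, 381.0, 235.0], 0.64), ([310.0, 228.0, 332.0, 241.0], 0.6)]
top socket [([151.0, 96.0, 281.0, 218.0], 0.69)]
top hinge [([155.0, 94.0, 281.0, 217.0], 0.77)]
top keeper [([189.0, 104.0, 253.0, 178.0], 0.62)]
top jar_center [([364.0, 120.0, 404.0, 155.0], 0.9)]
{'time': 0.6, 'q': array([-7.50008464e+01,  4.97876171e+00,  1.00789186e+01,  9.50984857e+01,
       -1.29248274e-04,  9.00014479e+01]), 'qd': array([-0.01247862,  0.05843222,  0.01155905, -0.02405991, -0.00986909,
        0.06439699]), 'joint_efforts': array([-6.59816596e-04, -5.19815826e+01,  4.64698434e+01,  9.19314261e-04,
       -3.61212619e-05, -8.57443865e-06]), 'ee_pos': array([ 0.14234416, -0.5312695 ,  0.23129179]), 'tcp_rot': array([1.79998329e+02, 1.29206043e-04, 1.49977057e+01]), 'wrist_force': array([-0.28122809,  0.30383128, -0.08961176]), 'torque': array([ 0.00918758, -0.01316566,  0.01228972]), 'opening': 0.08539195399901105}
```

```bash
sed -i "s/c=camera(n);/c=camera(n); c['rotation']=Rotation.from_euler('xyz',c['rotation'],degrees=True).as_matrix();/; 1i from scipy.spatial.transform import Rotation" h.py
python3 - <<'E'
import cv2
for n,b in(('scene',(110,300,140,320)),('top',(80,280,130,420))):
    i=cv2.imread(f'pics/{n}1.png')[b[0]:b[1],b[2]:b[3]]
    k=min(800/i.shape[1],600/i.shape[0]);print(k)
    cv2.imwrite(f'pics/{n}1c.png',cv2.resize(i,None,fx=k,fy=k,interpolation=2))
E
```

```text
3.1578947368421053
2.7586206896551726
```

View pics/scene1c.png

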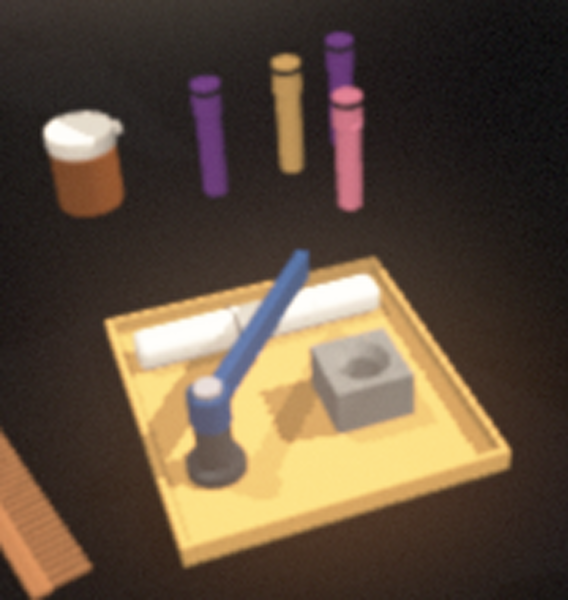

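View pics/top1c.png

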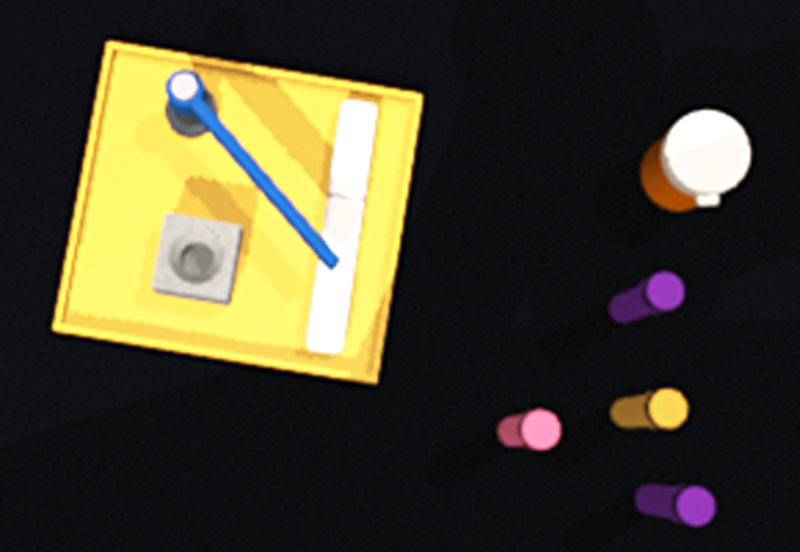

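View pics/top1.png

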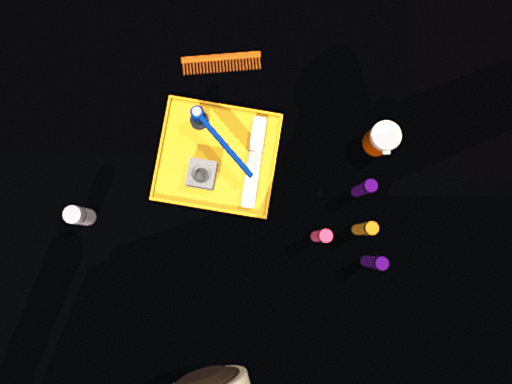

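Candidates in the top view: gold (372,228), pink (325,236), purple (371,186) and (382,264), with the steel tube at (78,215). In the crop, the gold one with the black band (scene 231,130) fits the description. The keeper runs from the hinge at (197,112) to its tip at (251,176), and the hole is at (201,174).

```bash
python3 - <<'E'
from h import *
s=snap('scene','s2.png');t=snap('top','t2.png')
for n,z,a,b in(('pinTop',.11,(372.2,228.3),(230.6,129.6)),('hole',.04,(201,174.2),(255,224)),('hinge',.075,(197.1,111.5),(205.9,232.9)),('keeptip',.07,(251.2,176),None),
 ('purpleL',.11,(370.5,185.8),(205,136.6)),('purpleR',.11,(382,263.5),None),('pink',.11,(325.8,235.6),(249.7,141)),('jar',.076,(385.5,134.5),None),
 ('trayNL',.015,(168,95.5),None),('trayNR',.015,(282.5,113.5),None),('trayL',.015,(149.5,200),None),('trayR',.015,(266.5,218.5),None)):
    print(n,ray(t,a,z).round(4),ray(s,b,z).round(4) if b else '')
# block corners top face, from crop
for p in((168,213),(242,224),(230,303),(153,291)): print(ray(t,(p[0]/2.7586+130,p[1]/2.7586+80),.04).round(4))
E
```

```text
pinTop [ 0.4347 -0.2588  0.11  ] [ 0.4379 -0.2485  0.11  ]
hole [0.5479 0.0585 0.04  ] [0.5498 0.0646 0.04  ]
hinge [0.6654 0.0632 0.075 ] [0.6664 0.0718 0.075 ]
keeptip [ 0.5391 -0.0401  0.07  ] 
purpleL [ 0.5131 -0.2589  0.11  ] [ 0.5166 -0.248   0.11  ]
purpleR [ 0.3708 -0.274   0.11  ] 
pink [ 0.4225 -0.173   0.11  ] [ 0.4285 -0.1598  0.11  ]
jar [ 0.6177 -0.303   0.076 ] 
trayNL [0.7173 0.1284 0.015 ] 
trayNR [ 0.678  -0.1092  0.015 ] 
trayL [0.4998 0.1644 0.015 ] 
trayR [ 0.4597 -0.0721  0.015 ] 
[0.5823 0.0786 0.04  ]
[0.5738 0.0252 0.04  ]
[0.5164 0.0342 0.04  ]
[0.5256 0.0893 0.04  ]
```

Request:
apply_moves(
  targets=[1.1,1.0,0.2,0,0,0,1,2.2,2.0,0.4,0,0,0,1,3.3,3.0,0.6,0,0,0,1,4.4,4.0,0.8,0,0,0,1,5.4,5.0,1.0,0,0,0,1],
)

```text
time: 1.2
ee_pos: [0.3055, -0.3799, 0.2616]
tcp_rot: [180.0, -0.0, 15.0]
wrist_force: [1.5, -0.8, 1.1]
opening: 0.0852
```

Request:
apply_moves(
  targets=[1.1,1.0,0.2,0,0,0,1,2.2,2.0,0.4,0,0,0,1,3.3,3.0,0.6,0,0,0,1,4.2,4.0,0.8,0,0,0,1,4.2,4.0,0.8,0,0,0,1],
)

```text
time: 1.7
ee_pos: [0.433, -0.2583, 0.2858]
tcp_rot: [-180.0, -0.1, 15.3]
wrist_force: [0.5, 0.0, -0.7]
opening: 0.0858
```

```bash
python3 - <<'E'
from h import *
c=snap('wrist','w1.png'); print(c['origin'],c['rotation'],c['intrinsics']); o=bot.get_obs(); print(o['ee_pos'],o['tcp_rot'],o['wrist_force'],o['time'])
for P in((.4347,-.2588,.11),(.4379,-.2485,.11)): print(proj(c,P))
print([(np.round(d['box']).tolist(),round(d['conf'],2)) for d in recognise('pin_center','wrist')[:4]])
E
```

```text
[ 0.50587308 -0.24004226  0.42938747] [[ 0.26308427  0.92170391  0.28504135]
 [-0.96477218  0.25168886  0.07659862]
 [-0.00114049 -0.29515186  0.95544967]] [[266.53248493   0.         255.43782773]
 [  0.         266.53248493 192.52058575]
 [  0.           0.           1.        ]]
[ 0.43168916 -0.25967848  0.28546794] [ 1.79988181e+02 -1.36225747e-02  1.52194326e+01] [-0.5264303   0.63370385 -0.16902376] 1.75
[255.22312294 172.99543303]
[247.76712457 168.35096225]
[([248.0, 150.0, 267.0, 187.0], 0.97), ([242.0, 191.0, 268.0, 229.0], 0.84), ([262.0, 98.0, 281.0, 120.0], 0.79), ([173.0, 149.0, 212.0, 175.0], 0.73)]
```

View pics/w1.png

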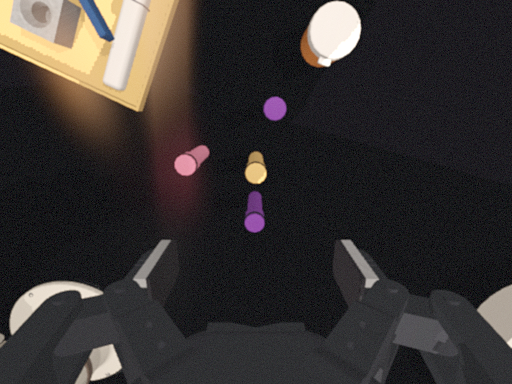

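```bash
python3 - <<'E'
from h import *
im=cv2.imread('pics/w1.png'); cv2.imwrite('pics/w1c.png',cv2.resize(im[90:240,160:300],None,fx=4,fy=4,interpolation=2))
c=snap('wrist','w2.png')
for p in((256,173),(256,174.5),(254.5,222.5),(186,164.5),(275,108.5)): print(ray(c,p,.11))
print(proj(c,(.4317,-.2597,.2855)))
E
```

```text
[ 0.4327053  -0.26212404  0.11      ]
[ 0.43088706 -0.26261649  0.11      ]
[ 0.36871908 -0.27743714  0.11      ]
[ 0.42072821 -0.17739057  0.11      ]
[ 0.51106701 -0.26335412  0.11      ]
[251.93092322 240.25544616]
```

View pics/w1c.png

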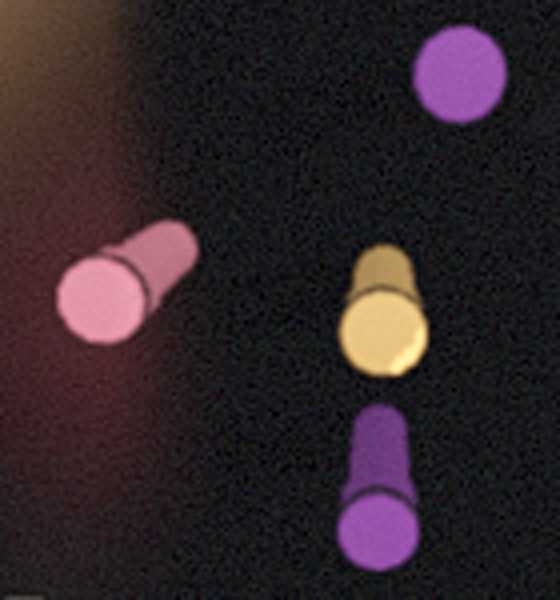

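The crop confirms a gold head with a thin dark band at wrist (256,173), with the purple pins above and below it and pink to the left. I'll descend on the gold one.

Request:
apply_moves(
  targets=[0.1,0,-1.4,0,0,0,1,0.1,0,-2.8,0,0,0,1,0.1,0,-3.8,0,0,0,1,0.1,0,-4.6,0,0,0,1,0.1,0,-4.6,0,0,0,1],
)

```text
time: 2.35
ee_pos: [0.431, -0.2614, 0.1439]
tcp_rot: [-179.8, 0.2, 14.9]
wrist_force: [0.4, -0.1, -0.1]
opening: 0.0856
```

```bash
python3 - <<'E'
from h import *
c=snap('wrist','w3.png'); o=bot.get_obs(); print(o['ee_pos'],o['tcp_rot'],o['wrist_force'],o['time'])
E
```

```text
[ 0.43184879 -0.26172282  0.14636426] [-1.79897602e+02  1.06922289e-01  1.48929611e+01] [ 0.02137191  0.58474751 -0.33115012] 2.4
```

View pics/w3.png

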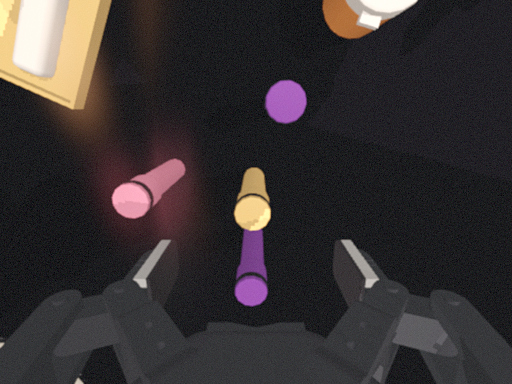

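```bash
python3 - <<'E'
from h import *
c=snap('wrist','w4.png'); o=bot.get_obs(); e=o['ee_pos'];print(e)
print(ray(c,(252.7,213),.11),proj(c,e), proj(c,(e[0],e[1],.11)))
E
```

```text
[ 0.43268663 -0.2619882   0.1479484 ]
[ 0.4354832  -0.26007504  0.11      ] [253.81387958 241.8610235 ] [254.26759874 217.09222405]
```

Request:
apply_moves(
  targets=[0.05,0.05,-1.0,0,0,0,1,0.05,0.05,-1.8,0,0,0,1,0.05,0.05,-2.4,0,0,0,1,0.05,0.05,-2.4,0,0,0,1,0.05,0.05,-2.4,0,0,0,0.5],
  newtons=70,
)

```text
time: 2.95
ee_pos: [0.4353, -0.2604, 0.0771]
tcp_rot: [179.9, -0.1, 15.0]
wrist_force: [0.6, -0.6, 0.0]
opening: 0.0735
```

Request:
apply_moves(
  targets=[0,0,0,0,0,0,0,0,0,0,0,0,0,0,0,0,0,0,0,0,0,0,0,0,0,0,0,0,0,0,0,0,0,0,0],
)

```text
time: 3.45
ee_pos: [0.4352, -0.2596, 0.0763]
tcp_rot: [180.0, -0.1, 15.0]
wrist_force: [-1.4, 2.6, 6.1]
opening: 0.0244
```

Request:
apply_moves(
  targets=[0,0,0,0,0,0,0,0,0,0,0,0,0,0],
)

```text
time: 3.65
ee_pos: [0.4352, -0.2596, 0.0763]
tcp_rot: [180.0, -0.1, 15.0]
wrist_force: [-1.4, 2.0, 5.7]
opening: 0.0242
```

Request:
apply_moves(
  targets=[0,0,0.8,0,0,0,0,0,0,2.2,0,0,0,0,0,0,3.4,0,0,0,0,0,0,4.3,0,0,0,0,0,0,4.3,0,0,0,0],
)

```text
time: 4.15
ee_pos: [0.436, -0.2604, 0.2083]
tcp_rot: [179.8, -0.2, 15.0]
wrist_force: [-0.9, -0.2, -1.8]
opening: 0.0243
```

```bash
python3 - <<'E'
from h import *
c=snap('wrist','w5.png'); o=bot.get_obs(); print(o['ee_pos'],o['tcp_rot'],o['wrist_force'],o['opening'],o['time'])
t=snap('top','t5.png');s=snap('scene','s5.png')
a=cv2.resize(c['img'][120:340,140:370],None,fx=2.2,fy=2.2);b=cv2.resize(s['img'][60:180,180:305],None,fx=2.2*220/120,fy=2.2*220/120)
cv2.imwrite('pics/c5.png',cv2.resize(np.hstack([a,b]),None,fx=.8,fy=.8)[:,:,::-1])
E
```

```text
[ 0.43553608 -0.26015894  0.20583804] [ 1.79875775e+02 -1.19948521e-01  1.50001258e+01] [ 0.2504859   0.030305   -3.14946701] 0.02460138279354089 4.2
```

View pics/c5.png

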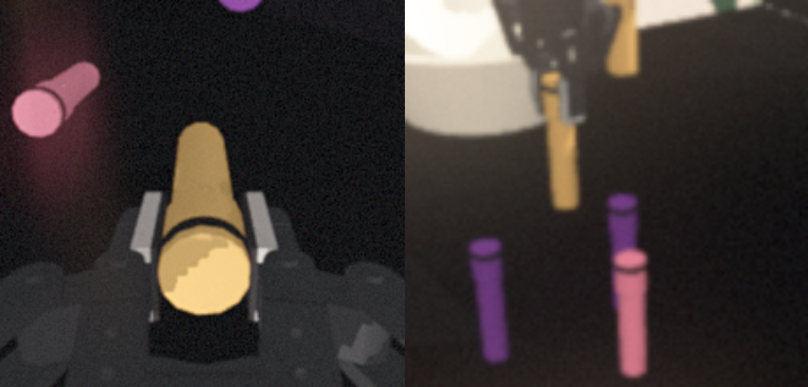

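View pics/t5.png

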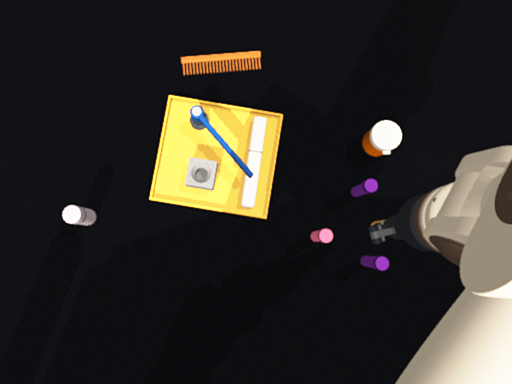

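Request:
apply_moves(
  targets=[0.2,1.0,0.9,0,0,0,0,0.4,2.5,1.0,0,0,0,0,0.6,4.0,1.0,0,0,0,0,0.8,5.5,1.0,0,0,0,0,1.0,7.0,1.0,0,0,0,0],
)

```text
time: 4.8
ee_pos: [0.4642, -0.048, 0.2325]
tcp_rot: [-180.0, 0.1, 15.0]
wrist_force: [1.2, 0.3, -1.9]
opening: 0.0244
```

Request:
apply_moves(
  targets=[0.2,1.0,0,0,0,0,0,0.2,1.5,0,0,0,0,0,0.2,1.5,0,0,0,0,0,0.2,1.5,0,0,0,0,0],
)

```text
time: 5.2
ee_pos: [0.4704, -0.0048, 0.233]
tcp_rot: [-180.0, 0.1, 15.0]
wrist_force: [-0.4, -0.2, -1.7]
opening: 0.0244
```

```bash
python3 - <<'E'
from h import *
c=snap('wrist','w6.png'); o=bot.get_obs(); print(o['ee_pos'],o['tcp_rot'],o['opening'],o['time'])
print({n:proj(c,P).round(1) for n,P in dict(sockTop=(.5479,.0585,.04),sockCorn=(.5495,.0568,.04),hinge=(.6654,.0632,.075)).items()})
np.savez('w6.npz',**{k:c[k] for k in('origin','rotation','intrinsics')})
E
```

```text
[ 0.47051791 -0.00523599  0.23333424] [-1.79989106e+02  8.77797926e-02  1.49951178e+01] 0.024269256576483447 5.25
{'sockTop': array([219.9,  95.4]), 'sockCorn': array([221.6,  94.4]), 'hinge': array([238., -37.])}
```

View pics/w6.png

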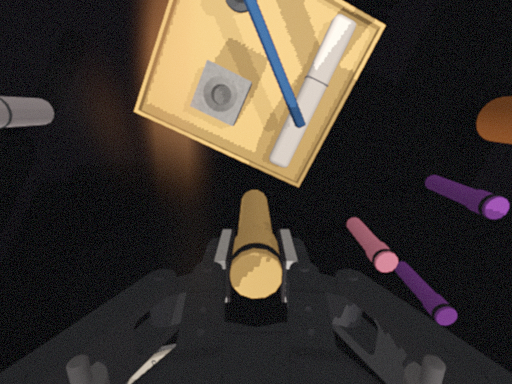

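```bash
python3 - <<'E'
import cv2
i=cv2.imread('pics/w6.png')[50:140,180:270];cv2.imwrite('pics/w6c.png',cv2.resize(i,None,fx=6,fy=6,interpolation=2))
i=cv2.imread('pics/t5.png')[145:205,170:230];cv2.imwrite('pics/t5c.png',cv2.resize(i,None,fx=8,fy=8,interpolation=2))
E
```

```text
(no output)
```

View pics/w6c.png

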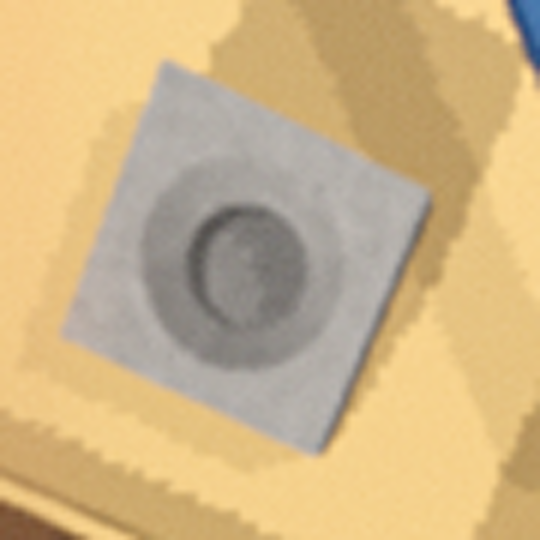

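View pics/t5c.png

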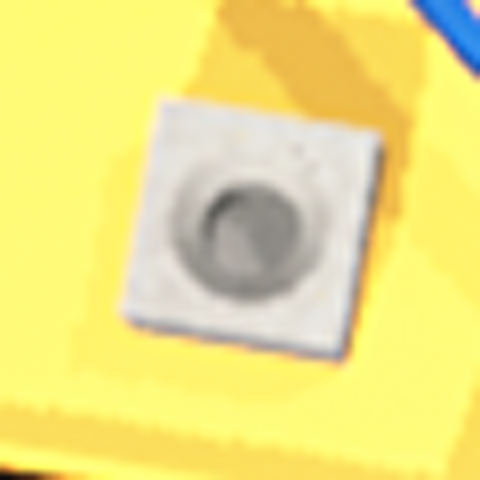

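```bash
python3 - <<'E'
from h import *
c=np.load('w6.npz')
print(ray(c,(220.1,93.4),.04))
for p in((165,60),(430,195),(318,452),(63,332)): print(ray(c,(180+p[0]/6-.4,50+p[1]/6-.4),.04))
t=camera('top'); t['rotation']=Rotation.from_euler('xyz',t['rotation'],degrees=True).as_matrix()
print(ray(t,(200.9,172.9),.04))
# held pin: head top
print(ray(c,(256,273.5),.267), ray(c,(256,276),.267))
E
```

```text
[0.55016448 0.05879279 0.04      ]
[0.58173728 0.08119579 0.04      ]
[0.57175211 0.02629368 0.04      ]
[0.51874012 0.03597116 0.04      ]
[0.52815256 0.09068125 0.04      ]
[0.55052334 0.05874052 0.04      ]
[ 0.47194396 -0.00619107  0.267     ] [ 0.47061182 -0.0065499   0.267     ]
```

Socket at (0.550, 0.0585) on both the top and wrist cameras, with the held pin centred on the TCP. Next I fly over the keeper to its case side.

Request:
apply_moves(
  targets=[1.2,-0.4,0,0,0,0,0,2.6,-0.8,0,0,0,0,0,4.0,-1.2,0,0,0,0,0,4.9,-1.5,0,0,0,0,0,4.9,-1.5,0,0,0,0,0],
)

```text
time: 5.8
ee_pos: [0.62, -0.0522, 0.2313]
tcp_rot: [-180.0, 0.2, 14.9]
wrist_force: [-1.0, 0.8, -3.1]
opening: 0.0241
```

Request:
apply_moves(
  targets=[0,0,-0.8,0,0,0,0,0,0,-1.8,0,0,0,0,0,0,-2.8,0,0,0,0,0,0,-3.6,0,0,0,0,0,0,-3.6,0,0,0,0],
)

```text
time: 6.3
ee_pos: [0.6154, -0.0505, 0.1225]
tcp_rot: [-179.9, 0.3, 14.9]
wrist_force: [-1.1, 0.0, -1.6]
opening: 0.0243
```

```bash
python3 - <<'E'
from h import *
c=snap('wrist','w7.png'); o=bot.get_obs(); print(o['ee_pos'],o['tcp_rot'],o['wrist_force'],o['opening'],o['time'])
s=snap('scene','s7.png');cv2.imwrite('pics/c7.png',np.hstack([cv2.resize(c['img'],(400,300)),cv2.resize(s['img'][110:290,120:360],(400,300))])[:,:,::-1])
E
```

```text
[ 0.61643066 -0.05045979  0.12509044] [-1.79941107e+02  1.70415709e-01  1.49365187e+01] [ 0.53648282 -0.34910625 -1.21167775] 0.024456314500069548 6.35
```

View pics/c7.png

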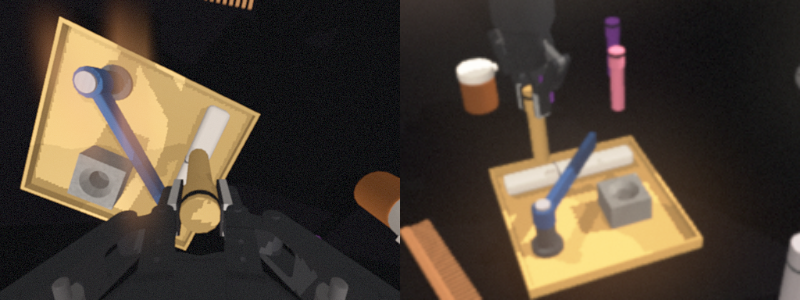

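Request:
apply_moves(
  targets=[-0.3,0.35,0,0,0,0,0,-0.6,0.7,0,0,0,0,0,-0.85,0.9,0,0,0,0,0,-1.1,1.15,0,0,0,0,0,-1.3,1.4,0,0,0,0,0],
)

```text
time: 6.9
ee_pos: [0.5784, -0.007, 0.1269]
tcp_rot: [180.0, -0.1, 15.0]
wrist_force: [0.3, -0.7, -2.1]
opening: 0.024
```

Request:
apply_moves(
  targets=[-0.2,0.25,0,0,0,0,0,-0.4,0.55,0,0,0,0,0,-0.55,0.85,0,0,0,0,0,-0.7,1.15,0,0,0,0,0,-0.8,1.45,0,0,0,0,0],
)

```text
time: 7.4
ee_pos: [0.5545, 0.0364, 0.1263]
tcp_rot: [180.0, 0.0, 15.0]
wrist_force: [0.8, -1.6, -2.1]
opening: 0.0242
```

```bash
python3 - <<'E'
from h import *
c=snap('wrist','w8.png'); o=bot.get_obs(); print(o['ee_pos'],o['tcp_rot'],o['wrist_force'],o['opening'],o['time'])
s=snap('scene','s8.png');cv2.imwrite('pics/c8.png',np.hstack([cv2.resize(c['img'],(400,300)),cv2.resize(s['img'][110:290,120:360],(400,300))])[:,:,::-1])
E
```

```text
[0.55417236 0.03747414 0.12626044] [-1.79972955e+02  1.48489712e-02  1.50394844e+01] [ 1.16454926 -0.83028657 -0.87835129] 0.024404453366837334 7.45
```

View pics/c8.png

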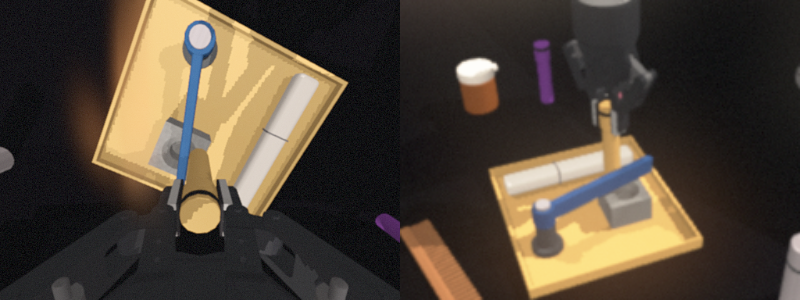

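Request:
apply_moves(
  targets=[-0.06,0.25,0,0,0,0,0,-0.1,0.5,0,0,0,0,0,-0.13,0.73,0,0,0,0,0,-0.13,0.73,0,0,0,0,0,-0.13,0.73,0,0,0,0,0],
)

```text
time: 8.0
ee_pos: [0.5509, 0.0578, 0.1262]
tcp_rot: [180.0, 0.0, 15.0]
wrist_force: [-0.4, -1.0, -1.7]
opening: 0.0246
```

```bash
python3 - <<'E'
from h import *
c=snap('wrist','w9.png'); o=bot.get_obs(); print(o['ee_pos'],o['tcp_rot'],o['wrist_force'],o['opening'],o['time'])
e=o['ee_pos']; print('hole',proj(c,(.550,.0585,.04)),'foot centre',proj(c,(e[0],e[1],e[2]-.0763)),'headtop',proj(c,(e[0],e[1],e[2]+.034)))
s=snap('scene','s9.png');cv2.imwrite('pics/c9.png',np.hstack([cv2.resize(c['img'][100:340,120:380],(400,369)),cv2.resize(s['img'][120:290,200:340],(400,369*1))])[:,:,::-1])
E
```

```text
[0.55088449 0.0576208  0.12620429] [1.79998001e+02 1.66446666e-02 1.50096346e+01] [ 0.64964518 -2.70189393 -1.11602255] 0.02452063238384363 8.05
hole [252.96364832 197.44767387] foot centre [254.08596851 200.33701957] headtop [252.71475151 275.51358011]
```

View pics/c9.png

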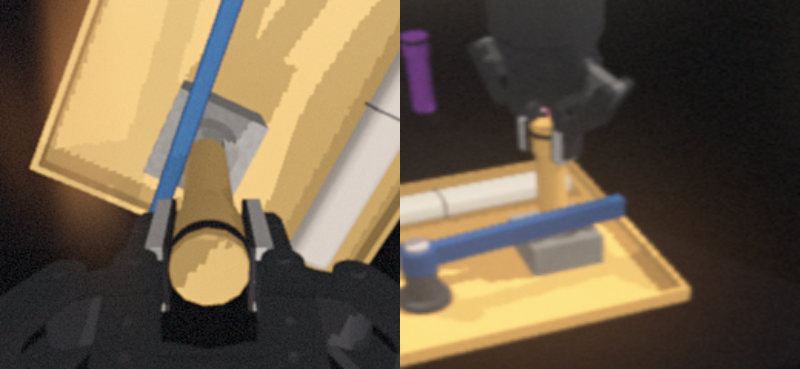

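Request:
apply_moves(
  targets=[-0.02,0.03,-0.2,0,0,0,0,-0.02,0.03,-0.4,0,0,0,0,-0.02,0.03,-0.55,0,0,0,0,-0.02,0.03,-0.55,0,0,0,0],
)

```text
time: 8.5
ee_pos: [0.5498, 0.0584, 0.1086]
tcp_rot: [-180.0, 0.1, 15.0]
wrist_force: [-0.4, -1.6, -3.4]
opening: 0.0244
```

Request:
apply_moves(
  targets=[0,0,-0.1,0,0,0,0,0,0,-0.2,0,0,0,0,0,0,-0.3,0,0,0,0,0,0,-0.3,0,0,0,0],
)

```text
time: 8.9
ee_pos: [0.5502, 0.0585, 0.1003]
tcp_rot: [-180.0, 0.0, 15.0]
wrist_force: [0.7, -2.3, -2.9]
opening: 0.0244
```

Request:
apply_moves(
  targets=[0,0,-0.15,0,0,0,0,0,0,-0.3,0,0,0,0,0,0,-0.4,0,0,0,0,0,0,-0.48,0,0,0,0,0,0,-0.48,0,0,0,0],
)

```text
time: 9.4
ee_pos: [0.5502, 0.0585, 0.0859]
tcp_rot: [-180.0, 0.0, 15.0]
wrist_force: [0.9, -1.4, -3.1]
opening: 0.0243
```

```bash
python3 - <<'E'
from h import *
c=snap('wrist','w10.png'); o=bot.get_obs(); print(o['ee_pos'],o['tcp_rot'],o['wrist_force'],o['opening'],o['time'])
s=snap('scene','s10.png');cv2.imwrite('pics/c10.png',np.hstack([cv2.resize(c['img'][100:340,120:380],(400,369)),cv2.resize(s['img'][120:290,200:340],(400,369*1))])[:,:,::-1])
E
```

```text
[0.55015354 0.05850262 0.08605912] [-1.79996651e+02  3.20414322e-02  1.49983417e+01] [-0.08880417 -2.17294048 -3.27191151] 0.02435625085330645 9.45
```

View pics/c10.png

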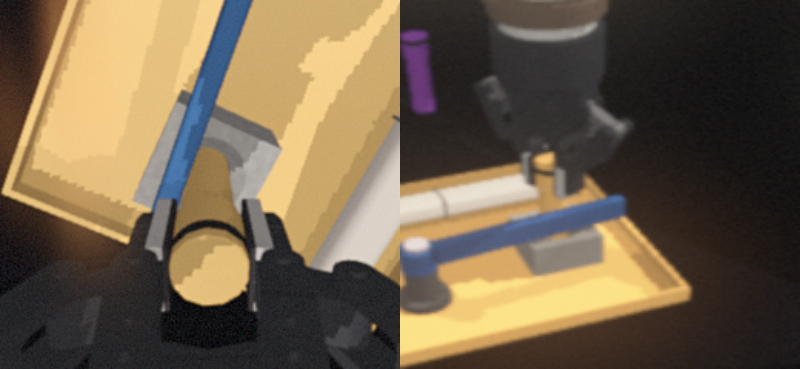

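Request:
apply_moves(
  targets=[0,0,-0.05,0,0,0,0,0,0,-0.08,0,0,0,0,0,0,-0.08,0,0,0,0],
)

```text
time: 9.8
ee_pos: [0.5505, 0.0586, 0.0843]
tcp_rot: [180.0, -0.0, 15.0]
wrist_force: [-1.0, -1.6, 2.0]
opening: 0.0243
```

Request:
apply_moves(
  targets=[0,0,0,0,0,0,0.4,0,0,0,0,0,0,0.5,0,0,0,0,0,0,0.7,0,0,0,0,0,0,0.7,0,0,0,0,0,0,0.7],
)

```text
time: 10.3
ee_pos: [0.5503, 0.0586, 0.084]
tcp_rot: [-180.0, 0.0, 15.0]
wrist_force: [-0.0, -0.2, -0.4]
opening: 0.0601
```

```bash
python3 - <<'E'
from h import *
c=snap('wrist','w11.png'); o=bot.get_obs(); print(o['ee_pos'],o['tcp_rot'],o['wrist_force'],o['opening'],o['time'])
s=snap('scene','s11.png');cv2.imwrite('pics/c11.png',np.hstack([cv2.resize(c['img'][100:340,120:380],(400,369)),cv2.resize(s['img'][120:290,200:340],(400,369*1))])[:,:,::-1])
E
```

```text
[0.55036717 0.05858025 0.08398548] [-1.79997473e+02 -3.15683161e-03  1.50017912e+01] [-0.46586629 -0.50755248 -0.45246352] 0.05980014303617188 10.35
```

View pics/c11.png

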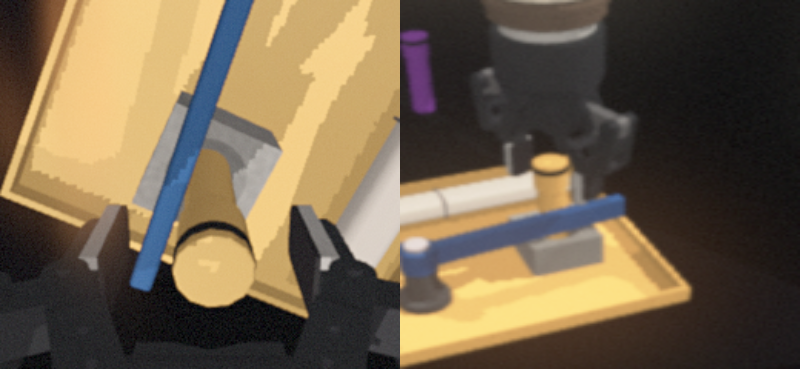

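Foot contact was felt, the pin is released and free of both fingers, and the keeper rests against it. Now I retreat straight up.

Request:
apply_moves(
  targets=[0,0,0.3,0,0,0,0.7,0,0,1.0,0,0,0,0.7,0,0,2.0,0,0,0,0.7,0,0,3.0,0,0,0,0.7,0,0,4.0,0,0,0,0.7],
)

```text
time: 10.9
ee_pos: [0.5502, 0.0585, 0.2059]
tcp_rot: [180.0, -0.0, 15.0]
wrist_force: [0.3, -0.7, 0.3]
opening: 0.0598
```

Request:
apply_moves(
  targets=[-0.8,-0.8,0,0,0,0,0.7,-1.6,-1.6,0,0,0,0,0.7,-2.4,-2.4,0,0,0,0,0.7,-2.8,-2.8,0,0,0,0,0.7,-2.8,-2.8,0,0,0,0,0.7],
)

```text
time: 11.4
ee_pos: [0.4656, -0.0265, 0.2051]
tcp_rot: [180.0, -0.1, 14.9]
wrist_force: [0.8, 1.6, 0.3]
opening: 0.0596
```

```bash
python3 - <<'E'
from h import *
c=snap('wrist','w12.png');t=snap('top','t12.png'); o=bot.get_obs(); print(o['ee_pos'],o['wrist_force'],o['time'])
for P in((.550,.0585,.118),(.550,.0585,.088)): print(proj(c,P),proj(t,P))
a=cv2.resize(c['img'],(400,300));s=snap('scene','s12.png');b=cv2.resize(s['img'][110:290,120:360],(400,300))
d=cv2.resize(t['img'][80:280,130:397],(400,300));e=cv2.resize(c['img'][0:150,130:330],(400,300))
cv2.imwrite('pics/c12.png',np.vstack([np.hstack([a,b]),np.hstack([e,d])])[:,:,::-1])
E
```

```text
[ 0.46687593 -0.02534368  0.20447013] [-0.16921666 -0.76572931 -0.66560724] 11.5
[177.7291146   73.10416892] [197.82397393 166.69034119]
[186.99793536  77.52626686] [199.12289835 169.31800339]
```

View pics/c12.png

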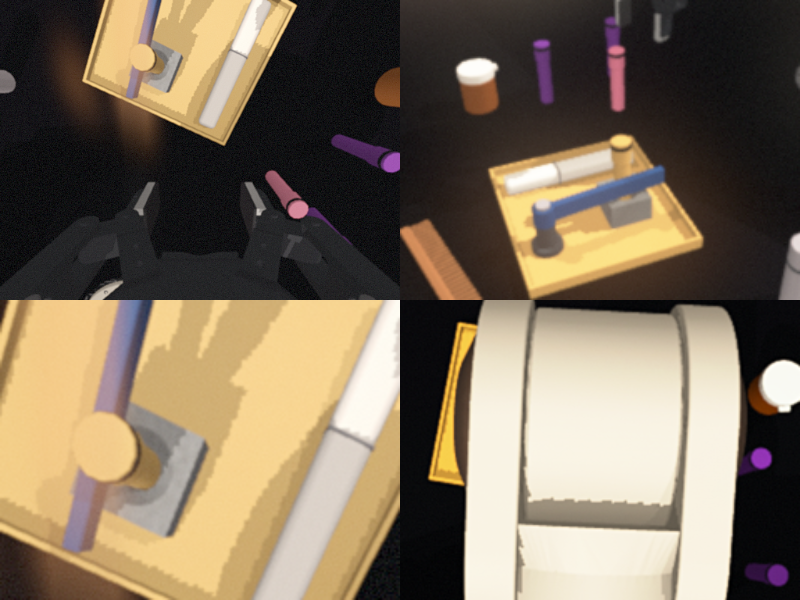

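```bash
python3 - <<'E'
from h import *
c=snap('wrist','w13.png')
d=cv2.absdiff(cv2.imread('pics/w12.png')[:150,130:330],cv2.imread('pics/w13.png')[:150,130:330]);print('max/mean diff',cv2.GaussianBlur(d,(5,5),0).max(),d.mean())
p=ray(c,(169.5,123),.07)[:2]-[.6657,.0657]; print(np.linalg.norm(p),'q',4.014-(np.arctan2(p[1],p[0])+2*np.pi-np.radians(-9.4))%(2*np.pi))
print('head top',ray(c,(183.5,74),.118))
bot.job_done()
E
```

```text
max/mean diff 125 7.496911111111111
0.16043107026470416 q 0.7585772902759294
head top [0.55163727 0.05531073 0.118     ]
the job is handed in; nothing more can be done
```

The gold pin is in the block's hole and the keeper rests open against it. I handed the job in at about 11.6 s.

I picked up the gold pin with the black band, carried it over the keeper to the case side, and swung the keeper along an arc to the hole. I lowered the pin until a small upward force (about 2 N) showed it had bottomed. Then I opened the gripper and backed off clear of everything.

**Last checks**
- **Pin:** the top of its head was about 4 mm from the hole's axis, a lean of roughly 2–3° under the spring.
- **Keeper:** about 0.76 rad as measured in the wrist picture.
- **Jar:** never approached. It is still standing in the last pictures, but I did not measure its position again.

**Checks that disagreed or failed**
- **Scene camera:** its positions were 6–13 mm off from the top and wrist cameras in y, so I did not use it for positions.
- **Stillness:** my frame-difference check on the keeper was inconclusive. The difference was large because the arm was still settling between the two pictures, so I infer stillness from the angle matching the expected rest angle.

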